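# Zero the sample mill and back it off three clicks

### The arm

A 7-joint arm with a two-finger parallel gripper is mounted at the origin on the work surface. World frame = base frame: x ahead of the robot, y to its left, z up, the work surface at z = 0. Lengths are in mm, angles in rad, forces in N, time in s.
With the tool pointing down it reaches from about 400 to 875 mm from the base axis. Payload 4.4 kg.
Tool frame: the origin (TCP) lies where the fingers leave the gripper's body, on its centre line; the fingertips stand 73 mm ahead of it and the grasp point (between the pads) lies 54 mm ahead of it; z points along the fingers, y is the line along which they close (so a half turn about z gives the same grasp; the last joint's range is limited). The gripper opens to 85 mm and grips with 20 to 120 N. Pads are 22 mm wide; open, the fingers measure 114 mm over their backs; the gripper's body (76 mm by 85 mm) begins 54 mm behind the grasp point. The pads swing forward as they close: fully open they stand 13 mm farther back than shut.
Start: joints at [1.156, 0.628, 0.038, 1.517, -0.027, 0.996, -0.02], TCP at [222.176, -610.864, 303.913] pointing down, gripper open.
Joint ranges: [-3.06, 3.06], [-0.37, 2.12], [-1.25, 1.32], [0.18, 2.47], [-1.1, 4.24], [0.23, 1.98], [-2.94, 2.94]. Speed limits (rad/s): [2.57, 2.57, 3.14, 3.14, 3.14, 3.14, 3.14].

### API

Orientations are given as [roll, pitch, yaw] about the fixed x, y, z axes, in that order (R = Rz(yaw) Ry(pitch) Rx(roll)).
In Python, from cell import ctrl gives the robot as it stands.
- The arm moves only by the tool send_rows, never from a script. Its argument "rows" is a list that holds one entry, the list of rows, each a list of 6 numbers: the shift along the tool's x, y, z in cm, then the turn, a rotation vector about the tool's x, y, z in rad. In form: [[[tx, ty, tz, wx, wy, wz], ...]]. A call has 1 to 10 rows; each row is the pose to reach, as a shift and turn from the pose commanded when the call began, along the tool's axes at that moment; what a row does not reach only later rows make up. A row lasts 1/10 s, in which the tool goes at most 50 mm and 8.59 degrees, less where a joint would pass 70% of its speed; a pose out of reach is approached as far as the arm can. A call with a gripper value outside its range is refused whole. "grip" is the closure in counts, from 0 (fully open) to 255 (shut), set as the call begins (left out, the last holds). The fingers move at their own pace and stop on an object; the grip force is fixed at half the most. Time passes only in rows, so rows that repeat a pose let the fingers close. It gives the time, the measured TCP pose, the force, the opening and the grip force at its end, in the units of the state.
- ctrl.read_state(): the state, without advancing time (a new reading comes with each control period).
- ctrl.get_image(name): name is "scene" or "top"; returns a dict with "pixels" (420x560x3 uint8, red, green, blue), "fx", "fy", "cx", "cy" (pixels), "D" ([k1, k2, p1, p2, k3] as OpenCV has them; the pictures are not rectified), "extrinsics" (4x4, takes a point from camera to world coordinates). Camera axes: x right, y up, looking along -z (the intrinsics and any distortion apply to the point x, -y, -z); pixel columns grow to the right and rows downward; lengths in mm; the calibration is good to about 2 mm. A picture is of the moment at which its call begins. There is no depth.
- ctrl.finish_job(): hands the job in; it is judged then, once.
The state is a dict: "clock": time; "qpos": joint angles; "qd": joint speeds; "tau": joint torques, N m; "eef_pos": TCP position; "tool_rot": TCP orientation; "force": force on the tool from outside, world axes, zero at the start; "torque": the same for the moment, N m; "width": finger opening in mm; "gripper_force": force on a finger pad.
Only numpy, scipy, OpenCV 4.12 (cv2) and the standard library are available. Lean on these libraries where they do the work, as an engineer would, in place of code of your own. Each camera call takes 0.05 s, during which the arm holds its last target. There are 200 camera calls.

### The job

Set the grind of the small sample mill: turn the black ring on its top clockwise (seen from above) until you feel the burrs just touch, firmly but without forcing them, then turn it back anticlockwise by exactly three clicks and let go. Leave the catch cup, the tubes and everything else on the bench where they stand.

Things in the scene. Friction and masses are not known exactly. Their poses are not given: they have to be found in the camera images.
- ring_grip (a point): Grinder adjustment ring on top of the mill: black ribbed upright cylinder, 56 mm diameter, 37 mm high. This point is on its vertical turning axis, 14 mm below its top face, 23 mm above its lower edge; it stays there as the ring turns. x axis: towards the white line on the ring; z up. To be gripped from above across its diameter, at any yaw.
- ring (a joint): Angle (rad) of the ring relative to the orange collar: 0 when its white line meets the collar's long black line (a stop), growing as the ring is turned anticlockwise from above (backed off), limit 2.6. Clicks: spring notches (0.05 N m) every 20 degrees, at 0, 0.349, 0.698, 1.047 ... Three clicks back is 1.047. Past 2.3 the zero is about to be lost. 0 alone does not mean that the burrs touch.
- collar_line (a point): Long black line on the orange zero collar: flat disc under the ring, 74 mm diameter, 2 mm below the ring. x axis: out along the line. Short lines anticlockwise of it mark the clicks. At angle 0 the ring turned clockwise takes the collar along (steady drag 0.15 N m); when the ring is turned back the collar stays, keeping the zero. Do not move it otherwise. Point 33 mm from the axis.
- burr: Fixed lower burr, hidden in the grinding head; origin on the axis at bench height. Its pose does not tell where the burrs touch: 0.3 to 1.5 rad of clockwise turning after the ring has reached 0, new each time. Felt as a firm stop: torque climbs above the drag by 0.17 N m per 0.05 rad. 0.08 N m above the drag, held a quarter second, is a touch; 0.5 N m above it damages the burrs.
- mill_head (a point): Top centre of the grey metal grinding head (96 mm diameter) under collar and ring, 33 mm below ring_grip; x towards the white motor column. The only thing nearby that rises above the collar is the clear feed funnel on the column, 80 to 128 mm from the axis along x, its top 8 mm below ring_grip.
- foam_tray_mid (a point): Dark grey foam block full of red-capped tubes, 160 x 200 mm, tubes to 113 mm high; this point 50 mm up. Not to be disturbed.
- wire_rack_mid (a point): Wire tube rack, 76 x 190 mm, 100 mm high, with red-capped tubes; this point 50 mm up. Not to be disturbed.
- cup_mid (a point): Steel catch cup, 66 mm across, 50 mm high, on the mill's base plate under the grinding head; this point half-way up. Not to be disturbed.
- jar_mid (a point): Amber jar with red cap, 48 mm across, 70 mm high, beside the mill; this point half-way up. Not to be disturbed.
- brush_mid (a point): Cleaning brush, 160 mm long, lying beside the mill; this point 10 mm above the bench at its middle. Not to be disturbed.
- tube_stand_mid (a point): White block 50 x 50 x 35 mm with one red-capped tube, 96 mm high in all; this point 40 mm up. Not to be disturbed.
- spoon_mid (a point): Steel spoon, 150 mm long, lying beyond the mill; this point 6 mm above the bench. Not to be disturbed.

How it is judged (in metres and radians):
On the way:
1. the ring has been turned clockwise until the burrs touch (more than 4 N between them, held 0.15 s) (contact force between burr and anything else above 4 N), for 0.15 s.
At the end, for the whole second after the job is handed in: The ring rests three clicks anticlockwise of where the burrs touched: 1.05 rad (60 degrees) from the collar's zero line, within 0.12 rad, still, with the burrs no longer touching (value of joint ring between 0.93 and 1.17 rad and velocity of joint ring between -0.05 and 0.05 rad/s and contact force between burr and anything else below 0.5 N).
It fails at once if the burrs are forced together (more than 25 N between them, i.e. 0.5 N m above the drag) (contact force between burr and anything else above 25 N).
It fails at once if the ring is wound back past 2.3 rad, so that the zero collar is lost (value of joint ring above 2.3 rad).
It fails at once if the foam tray, wire rack, cup, jar, brush, tube stand or spoon is displaced by more than 25 mm (distance of any of foam_tray_mid, wire_rack_mid, cup_mid, jar_mid, brush_mid, tube_stand_mid, spoon_mid from where it was at the start of the episode above 0.025 m).
It also fails if it takes over 72 s, if anything falls off the work surface, if the arm or the gripper's body presses on something with over 40 N, if the wrist force passes 120 N, or if a joint passes its speed limit or range.

## Working session

There is one attempt and no reset: what is moved stays moved. The work goes in short steps, Python scripts to look and compute and a tool call to move; the robot and the scene stay as the last step left them, time stands still between calls to the robot, and variables do not carry over. Pictures are saved under pics/ and viewed, at most 10 in all, crops included, and the job is handed in when it is done.

Besides the shell and the picture viewer there is one more tool, called after "Emit:" in YAML: its name, and indented under it one key for each argument. send_rows: Moves the arm, as the interface text tells. Its arguments: {"type":"object","properties":{"rows":{"type":"array","items":{"type":"array","items":{"type":"array","items":{"type":"number"}}}},"grip":{"type":"number"}},"required":["rows"]}

```bash
mkdir -p pics; ls; python3 - <<'E'
from cell import ctrl
import cv2
s=ctrl.read_state();print(s)
for n in("scene","top"):
    d=ctrl.get_image(n);cv2.imwrite(f"pics/{n}0.png",d["pixels"][:,:,::-1]);print(n,d["fx"],d["fy"],d["cx"],d["cy"],d["D"],d["extrinsics"])
E
```

```text
pics
{'clock': 0.0, 'qpos': array([ 1.15620809,  0.62937034,  0.03841195,  1.51835947, -0.02698701,
        0.99628885, -0.02003172]), 'qd': array([ 0.0013446 , -0.00090504, -0.000213  ,  0.00014907, -0.00038974,
        0.00052465, -0.00140397]), 'tau': array([ 3.52664674e-04, -5.63408983e+01,  1.22640196e+00, -1.93445402e+01,
        1.09668795e-02,  1.04856893e-02, -2.88326461e-06]), 'eef_pos': array([ 222.02050346, -610.39416434,  302.97544496]), 'tool_rot': array([-3.13968392e+00,  1.95858587e-05,  3.48788067e-01]), 'force': array([0.53842249, 0.30451145, 1.49475164]), 'torque': array([ 0.06153885,  0.03416389, -0.00514663]), 'gripper_force': 0.0, 'width': 85.43170999215148}
scene 483.9795211899024 483.9795211899024 277.4487088567924 205.84305825867858 [-0.14218029  0.          0.          0.          0.        ] [[ 6.17465999e-01 -4.12969637e-01  6.69471298e-01  1.55975635e+03]
 [ 7.86593897e-01  3.21571306e-01 -5.27126110e-01 -7.33153030e+02]
 [ 2.40431845e-03  8.52084488e-01  5.23398744e-01  8.62410015e+02]
 [ 0.00000000e+00  0.00000000e+00  0.00000000e+00  1.00000000e+00]]
top 415.6137173122354 415.6137173122354 282.14655554767796 206.80650593510506 [-0.09650168  0.          0.          0.          0.        ] [[-3.16657283e-02  9.78644607e-01 -2.03105920e-01  3.52492523e+02]
 [-9.99487028e-01 -3.19789299e-02  1.74035992e-03  2.38213792e+01]
 [-4.79191612e-03  2.03056842e-01  9.79155226e-01  1.39288170e+03]
 [ 0.00000000e+00  0.00000000e+00  0.00000000e+00  1.00000000e+00]]
```

View pics/scene0.png

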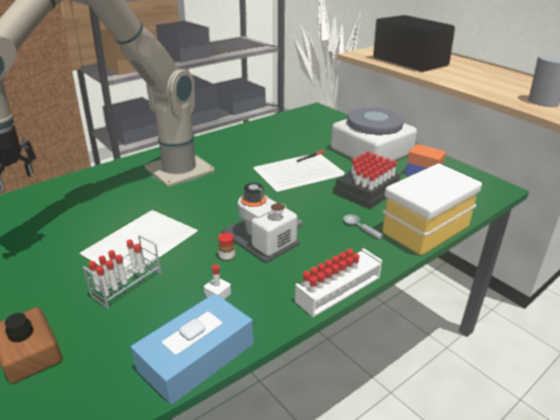

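View pics/top0.png

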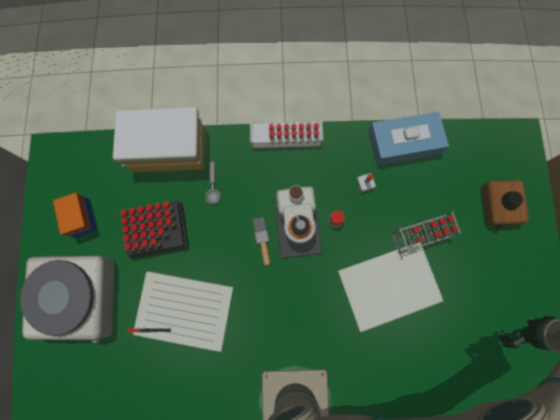

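The scene shows the mill with its black ring near (254,190). In the top view the ring is near (300,227), with the funnel beyond it at (296,193). I'll segment the ring and the orange collar next.

```bash
cat > h.py <<'E'
import numpy as np, cv2
from cell import ctrl
def ray(d,uv):
    K=np.array([[d["fx"],0,d["cx"]],[0,d["fy"],d["cy"]],[0,0,1]])
    p=cv2.undistortPoints(np.array([[uv]],float),K,np.array(d["D"],float))[0,0]
    E=np.array(d["extrinsics"]);v=E[:3,:3]@np.array([p[0],-p[1],-1]);return E[:3,3],v/np.linalg.norm(v)
def onplane(d,uv,z):
    o,v=ray(d,uv);return o+v*(z-o[2])/v[2]
def tri(a,ua,b,ub):
    o1,v1=ray(a,ua);o2,v2=ray(b,ub)
    t=np.linalg.lstsq(np.c_[v1,-v2],o2-o1,rcond=None)[0]
    p,q=o1+t[0]*v1,o2+t[1]*v2;return (p+q)/2,np.linalg.norm(p-q)
def proj(d,P):
    E=np.linalg.inv(np.array(d["extrinsics"]));c=E[:3,:3]@P+E[:3,3]
    K=np.array([[d["fx"],0,d["cx"]],[0,d["fy"],d["cy"]],[0,0,1]])
    return cv2.projectPoints(np.array([[c[0],-c[1],-c[2]]]),np.zeros(3),np.zeros(3),K,np.array(d["D"],float))[0].ravel()
E
python3 - <<'E'
from h import *
S=ctrl.get_image("scene");T=ctrl.get_image("top")
out=[]
for n,d,(u,v) in(("s",S,(256,200)),("t",T,(299,222))):
    im=d["pixels"][:,:,::-1];hsv=cv2.cvtColor(im,cv2.COLOR_BGR2HSV)
    m=cv2.inRange(hsv,(3,120,110),(20,255,255));w=np.zeros_like(m);w[v-28:v+28,u-22:u+22]=m[v-28:v+28,u-22:u+22]
    k,l,st,c=cv2.connectedComponentsWithStats(w);print(n,[(st[i].tolist(),c[i].round(1).tolist()) for i in range(1,k) if st[i,4]>4])
    out.append(cv2.resize(im[v-28:v+28,u-20:u+20],None,fx=9.9,fy=9.9,interpolation=cv2.INTER_CUBIC))
cv2.imwrite("pics/crop1.png",np.hstack(out))
E
```

```text
s [([242, 196, 24, 10, 101], [253.4, 202.0])]
t [([289, 218, 23, 20, 71], [297.1, 229.9])]
```

View pics/crop1.png

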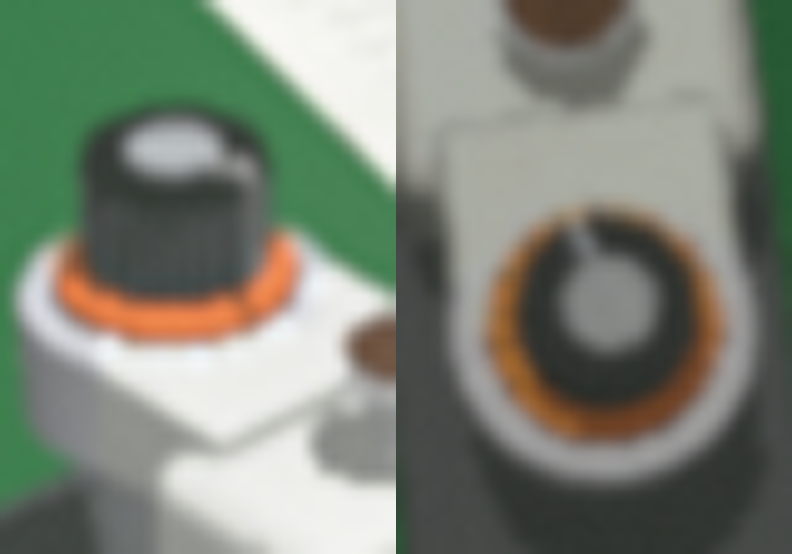

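The crop shows the ring's light cap disc centred near scene (252.9,186.7) and top (300.1,224.1). The white line points towards the funnel. A dark mark on the collar sits near scene (260,202).

```bash
python3 - <<'E'
from h import *
S=ctrl.get_image("scene");T=ctrl.get_image("top")
P,e=tri(S,(252.9,186.7),T,(300.1,224.1));print("ringtop",P,e)
z=P[2]
f=lambda d,x,y,u0,v0:(u0+x/9.9-.5,v0+y/9.9-.5)
for nm,d,x,y,u0,v0,zz in(("white S",S,243,165,236,172,z),("white T",T,580-396,235,279,194,z),("mark S",S,242,300,236,172,z-38),("coll S l",S,55,280,236,172,z-38),("coll S r",S,300,265,236,172,z-38),("coll T l",T,488-396,325,279,194,z-38),("coll T r",T,722-396,325,279,194,z-38),("coll T t",T,605-396,205,279,194,z-38),("coll T b",T,605-396,442,279,194,z-38),("ring S l",S,80,160,236,172,z),("ring S r",S,270,160,236,172,z),("funnel T",T,570-396,20,279,194,z-22)):
    Q=onplane(d,f(d,x,y,u0,v0),zz);r=Q-P;print(nm,Q.round(1),"r",np.hypot(*r[:2]).round(1),"ang",np.arctan2(r[1],r[0]).round(2))
E
```

```text
ringtop [551.20118361 -30.03147651 173.5777745 ] 0.0863208913009527
white S [570.9 -18.8 173.6] r 22.7 ang 0.52
white T [572.2 -21.8 173.6] r 22.6 ang 0.37
mark S [581.1 -27.5 135.6] r 30.0 ang 0.09
coll S l [537.9 -64.3 135.6] r 36.8 ang -1.94
coll S r [575.5  -1.9 135.6] r 37.2 ang 0.86
coll T l [551.7   6.2 135.6] r 36.3 ang 1.56
coll T r [549.4 -66.1 135.6] r 36.1 ang -1.62
coll T t [588.3 -31.4 135.6] r 37.1 ang -0.04
coll T b [514.2 -28.5 135.6] r 37.0 ang 3.1
ring S l [539.2 -54.7 173.6] r 27.4 ang -2.02
ring S r [573.4 -10.8 173.6] r 29.4 ang 0.71
funnel T [643.9 -22.2 151.6] r 93.0 ang 0.08
```

The ring axis is at (551, -30) and its top is at z≈174. Both views agree, and the collar and ring radii match the sizes given. I'm moving above it now, pre-turning the gripper anticlockwise to leave room for the clockwise turn.

Emit:
send_rows:
  rows:
    - [[3.6, -3.1, 0, 0, 0, -0.14], [7.2, -6.2, 0, 0, 0, -0.28], [10.8, -9.3, 0, 0, 0, -0.42], [14.4, -12.4, 0, 0, 0, -0.56], [18, -15.5, 0, 0, 0, -0.7], [21.6, -18.6, 0, 0, 0, -0.84], [25.2, -21.7, 0, 0, 0, -0.98], [28.8, -24.8, 0, 0, 0, -1.12], [32.4, -27.9, 0, 0, 0, -1.26], [36, -31, 0, 0, 0, -1.4]]
  grip: 0

```text
clock: 1.3
eef_pos: [455.2, -194.9, 304.2]
tool_rot: [3.141, 0.001, 1.754]
force: [0.9, -0.1, -0.2]
width: 85.5
gripper_force: 0.0
```

```bash
cat > st.py <<'E'
from h import *
from scipy.spatial.transform import Rotation as R
s=ctrl.read_state();R0=R.from_euler("xyz",s["tool_rot"]);t=np.array([551.2,-30,0])-s["eef_pos"]
print("t",round(s["clock"],2),"pos",s["eef_pos"].round(1),"rpy",s["tool_rot"].round(4),"q",s["qpos"].round(2),"F",s["force"].round(1),"M",s["torque"].round(3),"tau7",s["tau"][6].round(3),"w",s["width"].round(1),s["gripper_force"].round(1))
print("to ring, tool cm",(R0.inv().apply(t)/10).round(2))
E
python3 st.py
```

```text
Traceback (most recent call last):
  File "st.py", line 4, in <module>
    print("t",round(s["clock"],2),"pos",s["eef_pos"].round(1),"rpy",s["tool_rot"].round(4),"q",s["qpos"].round(2),"F",s["force"].round(1),"M",s["torque"].round(3),"tau7",s["tau"][6].round(3),"w",s["width"].round(1),s["gripper_force"].round(1))
                                                                                                                                                                                                   ^^^^^^^^^^^^^^^^
AttributeError: 'float' object has no attribute 'round'
```

Emit:
send_rows:
  rows:
    - [[3.7, 3.1, 0, 0, 0, -0.14], [7.4, 6.2, 0, 0, 0, -0.28], [11, 9.4, 0, 0, 0, -0.42], [14.7, 12.5, 0, 0, 0, -0.56], [14.7, 12.5, 0, 0, 0, -0.7], [14.7, 12.5, 0, 0, 0, -0.84], [14.7, 12.5, 0, 0, 0, -0.95], [14.7, 12.5, 2, 0, 0, -0.95], [14.7, 12.5, 3.5, 0, 0, -0.95], [14.7, 12.5, 3.5, 0, 0, -0.95]]

```text
clock: 2.3
eef_pos: [550.4, -30.2, 267.2]
tool_rot: [-3.14, -0.003, 2.699]
force: [-0.1, 0.6, -0.4]
width: 85.2
gripper_force: 0.0
```

```bash
sed -i 's/s\["tau"\]\[6\].round(3)/round(float(s["tau"][6]),3)/;s/s\["width"\].round(1),s\["gripper_force"\].round(1)/round(float(s["width"]),1),round(float(s["gripper_force"]),1)/' st.py; python3 st.py; python3 - <<'E'
from h import *
o=[]
for n,u,v in(("scene",254,180),("top",300,222)):
    d=ctrl.get_image(n);im=d["pixels"][v-40:v+40,u-35:u+35,::-1];o.append(cv2.resize(im,None,fx=5.7,fy=5.7,interpolation=cv2.INTER_CUBIC))
cv2.imwrite("pics/above.png",np.hstack(o))
E
```

```text
t 2.3 pos [550.4 -30.2 267.2] rpy [-3.1397 -0.0034  2.6985] q [ 0.4   0.6  -0.61  1.82  0.44  0.87  0.71] F [-0.1  0.6 -0.4] M [-0.042  0.014 -0.027] tau7 -0.103 w 85.2 0.0
to ring, tool cm [-0.16  0.1  26.72]
```

View pics/above.png

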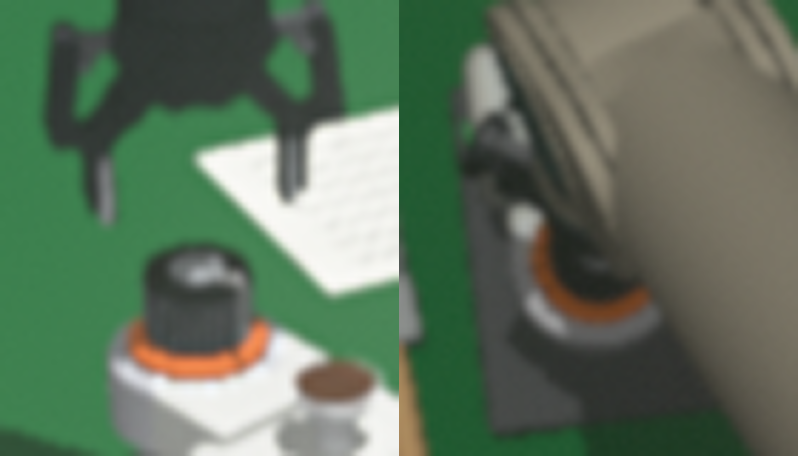

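The picture shows the open fingers straddling the ring, with tips at crop (105,220) and (290,195) and the ring at (200,270). I'm descending before closing.

Emit:
send_rows:
  rows:
    - [[-0.1, 0, 1.5, 0, 0, 0], [-0.1, 0, 3, 0, 0, 0], [-0.1, 0, 4.5, 0, 0, 0], [-0.1, 0, 5.5, 0, 0, 0], [-0.1, 0, 5.5, 0, 0, 0], [-0.1, 0, 5.5, 0, 0, 0]]

```text
clock: 3.0
eef_pos: [552.9, -29.9, 214.6]
tool_rot: [3.141, 0.001, 2.699]
force: [0.2, -0.3, -0.1]
width: 85.5
gripper_force: 0.0
```

```bash
python3 st.py
```

```text
t 3.0 pos [552.9 -29.9 214.6] rpy [3.1410e+00 9.0000e-04 2.6988e+00] q [ 0.37  0.67 -0.56  1.87  0.5   0.75  0.65] F [ 0.2 -0.3 -0.1] M [ 0.032 -0.013 -0.034] tau7 -0.005 w 85.5 0.0
to ring, tool cm [ 0.17 -0.09 21.46]
```

Emit:
send_rows:
  rows:
    - [[0, 0, 0, 0, 0, 0], [0, 0, 0, 0, 0, 0], [0, 0, 0, 0, 0, 0], [0, 0, 0, 0, 0, 0], [0, 0, 0, 0, 0, 0], [0, 0, 0, 0, 0, 0], [0, 0, 0, 0, 0, 0], [0, 0, 0, 0, 0, 0]]
  grip: 255

```text
clock: 3.8
eef_pos: [552.3, -31.5, 215.1]
tool_rot: [-3.139, 0.001, 2.698]
force: [-2.4, -3.8, 9.2]
width: 54.2
gripper_force: 61.7
```

```bash
python3 st.py
```

```text
t 3.8 pos [552.3 -31.5 215.1] rpy [-3.1393e+00  1.3000e-03  2.6975e+00] q [ 0.37  0.66 -0.56  1.87  0.51  0.76  0.65] F [-2.4 -3.8  9.2] M [-0.362  0.508  0.055] tau7 -0.036 w 54.2 61.7
to ring, tool cm [ 0.2   0.14 21.51]
```

The ring is held: width 54 mm, grip force 62 N, small side force. Touch is at least 0.3 rad away, so a first 0.25 rad clockwise is safe.

Emit:
send_rows:
  rows:
    - [[0, 0, 0, 0, 0, 0.05], [0, 0, 0, 0, 0, 0.1], [0, 0, 0, 0, 0, 0.15], [0, 0, 0, 0, 0, 0.2], [0, 0, 0, 0, 0, 0.25], [0, 0, 0, 0, 0, 0.25], [0, 0, 0, 0, 0, 0.25]]

```text
clock: 4.5
eef_pos: [551.9, -32.2, 215.1]
tool_rot: [-3.138, 0.002, 2.447]
force: [-5.2, -4.6, 9.2]
width: 54.6
gripper_force: 61.7
```

```bash
python3 st.py; python3 - <<'E'
from h import *
d=ctrl.get_image("scene");v,u=195,254
cv2.imwrite("pics/g1.png",cv2.resize(d["pixels"][v-30:v+30,u-40:u+40,::-1],None,fx=9.9,fy=9.9,interpolation=cv2.INTER_CUBIC))
E
python3 st.py
```

```text
t 4.5 pos [551.9 -32.2 215.1] rpy [-3.1384e+00  1.8000e-03  2.4469e+00] q [ 0.33  0.65 -0.49  1.87  0.45  0.73  0.46] F [-5.2 -4.6  9.2] M [-0.611  0.584 -0.008] tau7 0.007 w 54.6 61.7
to ring, tool cm [ 0.23  0.19 21.51]
t 4.55 pos [551.9 -32.2 215.1] rpy [-3.1384e+00  1.8000e-03  2.4469e+00] q [ 0.33  0.65 -0.49  1.87  0.45  0.73  0.46] F [-4.2 -5.   8.9] M [-0.653  0.57  -0.039] tau7 0.016 w 54.7 61.7
to ring, tool cm [ 0.24  0.19 21.51]
```

View pics/g1.png

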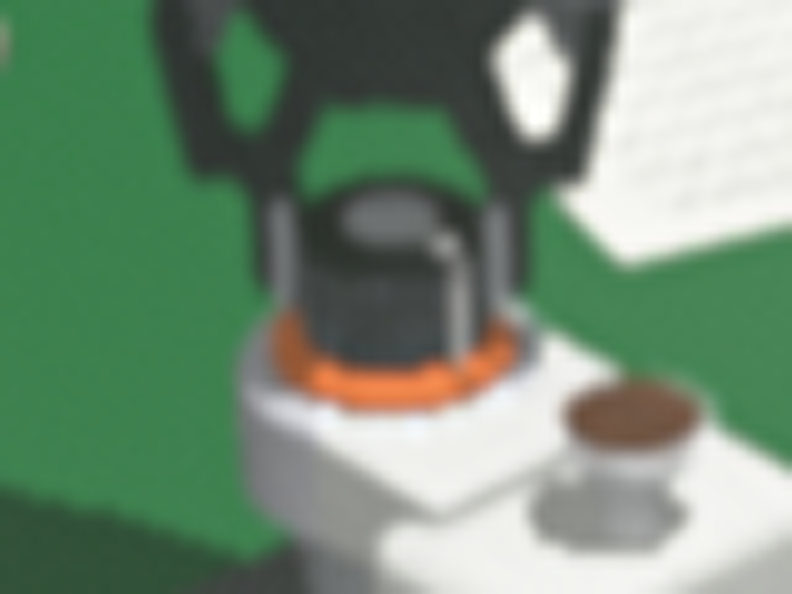

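The ring has turned with the grip. The white line now almost meets the collar mark near crop (462,375), and that mark has not moved. Another 0.25 rad is still below the 0.3 rad minimum.

```bash
cat > m.py <<'E'
from h import *
a=[]
for i in range(6):
    s=ctrl.read_state();a.append([s["tool_rot"][2],s["torque"][2],s["tau"][6],*s["force"],*s["torque"][:2]]);ctrl.get_image("top")
a=np.array(a);print("t",round(s["clock"],2),"yaw",a[:,0].mean().round(4),"Mz",a[:,1].mean().round(3),"+-",a[:,1].std().round(3),"tau7",a[:,2].mean().round(3),a[:,2].std().round(3),"F",a[:,3:6].mean(0).round(1),"Mxy",a[:,6:].mean(0).round(2),"pos",s["eef_pos"].round(1))
E
python3 m.py
```

```text
t 4.8 yaw 2.4469 Mz -0.03 +- 0.028 tau7 0.016 0.001 F [-4.1 -4.9  8.9] Mxy [-0.66  0.6 ] pos [552.  -32.2 215.1]
```

Emit:
send_rows:
  rows:
    - [[0, 0, 0, 0, 0, 0.05], [0, 0, 0, 0, 0, 0.1], [0, 0, 0, 0, 0, 0.15], [0, 0, 0, 0, 0, 0.2], [0, 0, 0, 0, 0, 0.25], [0, 0, 0, 0, 0, 0.25]]

```text
clock: 5.45
eef_pos: [551.3, -32.8, 215.1]
tool_rot: [-3.137, 0.003, 2.196]
force: [-6.2, -6.4, 10.7]
width: 54.5
gripper_force: 61.8
```

```bash
python3 m.py
```

```text
t 5.7 yaw 2.1965 Mz 0.012 +- 0.042 tau7 -0.066 0.075 F [-6.  -6.1 10.4] Mxy [-0.89  0.79] pos [551.3 -32.8 215.1]
```

```bash
sed -i 's/^a=np.array(a);/a=np.array(a);print("Mz",a[:,1].round(3),"tau7",a[:,2].round(3));/' m.py; python3 - <<'E'
from h import *
d=ctrl.get_image("scene");v,u=195,254
cv2.imwrite("pics/g2.png",cv2.resize(d["pixels"][v-30:v+30,u-40:u+40,::-1],None,fx=9.9,fy=9.9,interpolation=cv2.INTER_CUBIC))
E
```

Emit:
send_rows:
  rows:
    - [[0, 0, 0, 0, 0, 0.04], [0, 0, 0, 0, 0, 0.08]]

```text
clock: 6.0
eef_pos: [551.2, -33.0, 215.1]
tool_rot: [-3.137, 0.003, 2.116]
force: [-5.4, -5.8, 10.8]
width: 54.7
gripper_force: 61.9
```

```bash
python3 m.py
```

```text
Mz [ 0.201  0.054 -0.021 -0.037  0.036  0.051] tau7 [ 0.145 -0.097 -0.19  -0.069 -0.035 -0.028]
t 6.25 yaw 2.1158 Mz 0.047 +- 0.077 tau7 -0.046 0.101 F [-6.2 -6.6 10.4] Mxy [-0.96  0.84] pos [551.2 -33.  215.1]
```

View pics/g2.png

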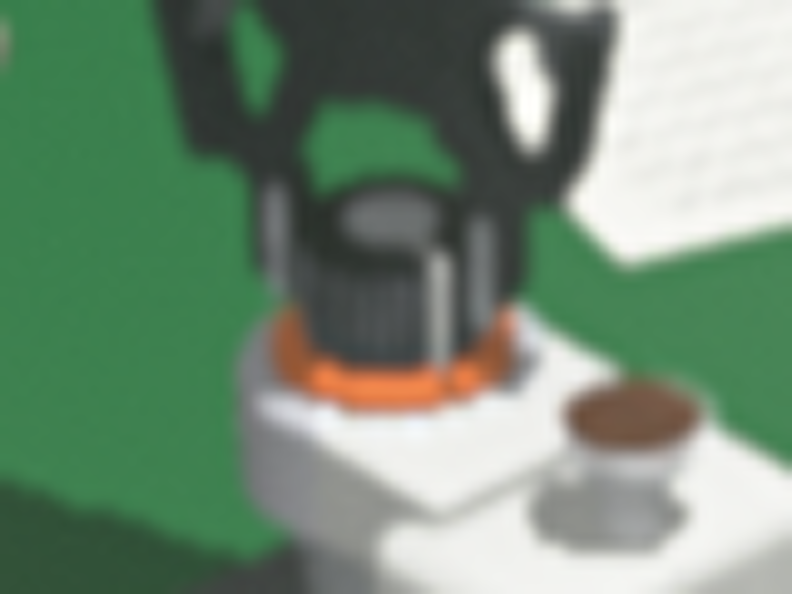

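The white line's foot is now at crop (440,370). The dark collar mark near (456,380) has hardly moved. I'll check angles by sampling the collar annulus and the ring side.

```bash
cat > ang.py <<'E'
from h import *
d=ctrl.get_image("scene");g=d["pixels"].astype(np.float32)
C=np.array([551.2,-30.5])
def prof(r,z):
    a=np.arange(-2.0,1.0,.05)
    uv=np.array([proj(d,np.array([C[0]+r*np.cos(t),C[1]+r*np.sin(t),z])) for t in a],np.float32)
    return a,cv2.remap(g,uv[:,0].copy(),uv[:,1].copy(),cv2.INTER_LINEAR)[:,0]
a,c=prof(33.5,134.8);a,c2=prof(35.5,134.8);_,w=prof(28.1,143)
for i in range(len(a)):print(round(a[i],2),"col",int(c[i,0]),int(c2[i,0]),"ring",int(w[i].mean()),end=" | " if i%3<2 else "\n")
E
python3 ang.py
```

```text
-2.0 col 143 135 ring 87 | -1.95 col 143 135 ring 87 | -1.9 col 143 136 ring 86
-1.85 col 143 137 ring 86 | -1.8 col 144 139 ring 84 | -1.75 col 146 140 ring 82
-1.7 col 147 141 ring 81 | -1.65 col 147 143 ring 78 | -1.6 col 150 146 ring 76
-1.55 col 154 149 ring 74 | -1.5 col 162 153 ring 72 | -1.45 col 174 161 ring 71
-1.4 col 187 176 ring 70 | -1.35 col 206 191 ring 69 | -1.3 col 225 204 ring 67
-1.25 col 230 218 ring 67 | -1.2 col 230 220 ring 66 | -1.15 col 228 223 ring 67
-1.1 col 226 223 ring 68 | -1.05 col 226 224 ring 69 | -1.0 col 228 225 ring 69
-0.95 col 232 226 ring 69 | -0.9 col 236 228 ring 69 | -0.85 col 237 230 ring 69
-0.8 col 237 230 ring 69 | -0.75 col 237 231 ring 68 | -0.7 col 237 231 ring 68
-0.65 col 237 231 ring 69 | -0.6 col 237 232 ring 69 | -0.55 col 238 232 ring 68
-0.5 col 238 232 ring 69 | -0.45 col 238 232 ring 70 | -0.4 col 236 232 ring 76
-0.35 col 231 228 ring 87 | -0.3 col 223 222 ring 98 | -0.25 col 211 208 ring 109
-0.2 col 198 197 ring 121 | -0.15 col 200 204 ring 117 | -0.1 col 209 211 ring 112
-0.05 col 217 219 ring 104 | 0.0 col 221 219 ring 93 | 0.05 col 211 208 ring 84
0.1 col 194 190 ring 79 | 0.15 col 179 172 ring 74 | 0.2 col 165 158 ring 72
0.25 col 153 151 ring 77 | 0.3 col 147 147 ring 83 | 0.35 col 144 143 ring 90
0.4 col 142 141 ring 96 | 0.45 col 140 139 ring 102 | 0.5 col 138 139 ring 108
0.55 col 137 141 ring 113 | 0.6 col 137 144 ring 117 | 0.65 col 142 148 ring 120
0.7 col 147 153 ring 120 | 0.75 col 151 158 ring 118 | 0.8 col 159 164 ring 115
0.85 col 168 175 ring 112 | 0.9 col 177 185 ring 110 | 0.95 col 185 193 ring 107
```

The white line and collar mark both sit at ≈-0.18 rad. So the collar is being carried, the ring is at its zero, and about 0.23 rad of drag is done. From here I go in 0.08 rad steps with a torque check after each.

Emit:
send_rows:
  rows:
    - [[0, 0, 0, 0, 0, 0.04], [0, 0, 0, 0, 0, 0.08]]

```text
clock: 6.55
eef_pos: [550.9, -33.1, 215.1]
tool_rot: [-3.137, 0.003, 2.035]
force: [-7.3, -6.8, 10.7]
width: 54.2
gripper_force: 61.9
```

```bash
python3 m.py
```

```text
Mz [ 0.242 -0.015  0.019  0.062  0.035 -0.015] tau7 [ 0.143 -0.1   -0.193 -0.072 -0.038 -0.031]
t 6.8 yaw 2.0357 Mz 0.055 +- 0.088 tau7 -0.049 0.101 F [-6.8 -6.6 10.9] Mxy [-1.02  0.92] pos [550.9 -33.2 215.1]
```

Emit:
send_rows:
  rows:
    - [[0, 0, 0, 0, 0, 0.04], [0, 0, 0, 0, 0, 0.08]]

```text
clock: 7.05
eef_pos: [550.7, -33.3, 215.1]
tool_rot: [-3.137, 0.003, 1.955]
force: [-6.8, -7.3, 11.9]
width: 54.6
gripper_force: 62.0
```

```bash
python3 m.py
```

```text
Mz [ 0.182  0.087  0.043  0.052  0.053 -0.01 ] tau7 [ 0.14  -0.102 -0.196 -0.075 -0.041 -0.035]
t 7.3 yaw 1.9557 Mz 0.068 +- 0.059 tau7 -0.051 0.101 F [-7.1 -6.6 11.5] Mxy [-1.1   0.99] pos [550.7 -33.2 215.1]
```

Emit:
send_rows:
  rows:
    - [[0, 0, 0, 0, 0, 0.04], [0, 0, 0, 0, 0, 0.08]]

```text
clock: 7.55
eef_pos: [550.5, -33.4, 215.1]
tool_rot: [-3.136, 0.004, 1.875]
force: [-8.6, -7.6, 10.7]
width: 54.6
gripper_force: 62.1
```

```bash
python3 m.py
```

```text
Mz [ 0.155  0.024  0.052  0.04  -0.009  0.009] tau7 [ 0.138 -0.104 -0.198 -0.078 -0.044 -0.037]
t 7.8 yaw 1.8757 Mz 0.045 +- 0.053 tau7 -0.054 0.101 F [-8.4 -7.3 11.9] Mxy [-1.15  1.07] pos [550.5 -33.4 215. ]
```

Emit:
send_rows:
  rows:
    - [[0, 0, 0, 0, 0, 0.04], [0, 0, 0, 0, 0, 0.08]]

```text
clock: 8.05
eef_pos: [550.3, -33.5, 215.1]
tool_rot: [-3.136, 0.004, 1.795]
force: [-8.4, -7.3, 13.5]
width: 54.5
gripper_force: 62.1
```

```bash
python3 m.py
```

```text
Mz [ 0.211  0.027  0.012 -0.03   0.079  0.034] tau7 [ 0.136 -0.106 -0.2   -0.08  -0.047 -0.04 ]
t 8.3 yaw 1.7956 Mz 0.055 +- 0.077 tau7 -0.056 0.101 F [-8.8 -7.2 12.5] Mxy [-1.21  1.17] pos [550.2 -33.4 215.1]
```

Emit:
send_rows:
  rows:
    - [[0, 0, 0, 0, 0, 0.04], [0, 0, 0, 0, 0, 0.08]]

```text
clock: 8.55
eef_pos: [550.0, -33.6, 215.0]
tool_rot: [-3.136, 0.004, 1.715]
force: [-9.1, -7.2, 12.6]
width: 54.6
gripper_force: 62.2
```

```bash
python3 m.py
```

```text
Mz [0.225 0.047 0.064 0.058 0.02  0.007] tau7 [ 0.135 -0.108 -0.202 -0.082 -0.049 -0.042]
t 8.8 yaw 1.7156 Mz 0.07 +- 0.072 tau7 -0.058 0.101 F [-9.4 -7.2 12.9] Mxy [-1.28  1.26] pos [550.  -33.5 215.1]
```

Emit:
send_rows:
  rows:
    - [[0, 0, 0, 0, 0, 0.04], [0, 0, 0, 0, 0, 0.08]]

```text
clock: 9.05
eef_pos: [549.7, -33.6, 215.0]
tool_rot: [-3.136, 0.005, 1.635]
force: [-11.1, -6.1, 13.4]
width: 54.5
gripper_force: 62.2
```

```bash
python3 m.py
```

```text
Mz [0.166 0.071 0.071 0.05  0.07  0.046] tau7 [ 0.134 -0.109 -0.204 -0.084 -0.051 -0.044]
t 9.3 yaw 1.6356 Mz 0.079 +- 0.04 tau7 -0.06 0.101 F [-10.5  -6.7  13.4] Mxy [-1.33  1.36] pos [549.7 -33.5 215. ]
```

Emit:
send_rows:
  rows:
    - [[0, 0, 0, 0, 0, 0.04], [0, 0, 0, 0, 0, 0.08]]

```text
clock: 9.55
eef_pos: [549.5, -33.6, 215.0]
tool_rot: [-3.136, 0.005, 1.555]
force: [-11.0, -8.4, 13.9]
width: 54.7
gripper_force: 62.3
```

```bash
python3 m.py; python3 ang.py | grep -oE "\-[01]\.[0-9]+ col [0-9]+ [0-9]+ ring [0-9]+" | sed -n 12,34p | paste -sd'|'
```

```text
Mz [0.21  0.02  0.037 0.073 0.078 0.072] tau7 [ 0.133 -0.109 -0.205 -0.085 -0.052 -0.045]
t 9.8 yaw 1.5557 Mz 0.082 +- 0.061 tau7 -0.061 0.101 F [-10.8  -7.3  13.9] Mxy [-1.37  1.47] pos [549.5 -33.6 215. ]
-1.4 col 209 193 ring 71|-1.35 col 217 209 ring 71|-1.3 col 226 212 ring 70|-1.25 col 224 217 ring 70|-1.2 col 220 215 ring 69|-1.15 col 218 214 ring 69|-1.1 col 218 217 ring 69|-1.05 col 219 221 ring 69|-1.0 col 220 220 ring 73|-0.95 col 215 217 ring 78|-0.9 col 207 208 ring 91|-0.85 col 191 195 ring 106|-0.8 col 175 180 ring 119|-0.75 col 170 174 ring 131|-0.7 col 169 172 ring 129|-0.65 col 177 180 ring 115|-0.6 col 176 178 ring 101|-0.55 col 169 171 ring 86|-0.5 col 159 162 ring 78|-0.45 col 150 154 ring 77|-0.4 col 149 154 ring 78|-0.35 col 150 155 ring 83|-0.3 col 152 158 ring 88
```

The collar and white line are both at ≈-0.74 rad, so there is no slip in the grip. Continuing.

Emit:
send_rows:
  rows:
    - [[0, 0, 0, 0, 0, 0.04], [0, 0, 0, 0, 0, 0.08]]

```text
clock: 10.1
eef_pos: [549.2, -33.6, 215.0]
tool_rot: [-3.136, 0.006, 1.475]
force: [-11.9, -7.5, 14.9]
width: 54.7
gripper_force: 62.3
```

```bash
python3 m.py
```

```text
Mz [0.235 0.054 0.046 0.054 0.056 0.072] tau7 [ 0.132 -0.11  -0.206 -0.086 -0.053 -0.047]
t 10.35 yaw 1.4757 Mz 0.086 +- 0.067 tau7 -0.062 0.101 F [-11.5  -7.3  14.5] Mxy [-1.42  1.6 ] pos [549.2 -33.6 215. ]
```

Emit:
send_rows:
  rows:
    - [[0, 0, 0, 0, 0, 0.04], [0, 0, 0, 0, 0, 0.08]]

```text
clock: 10.6
eef_pos: [549.0, -33.5, 215.0]
tool_rot: [-3.136, 0.006, 1.396]
force: [-12.4, -7.4, 14.6]
width: 54.2
gripper_force: 62.4
```

```bash
python3 m.py
```

```text
Mz [0.252 0.098 0.068 0.049 0.047 0.036] tau7 [ 0.108 -0.137 -0.229 -0.109 -0.076 -0.07 ]
t 10.85 yaw 1.3959 Mz 0.092 +- 0.074 tau7 -0.086 0.101 F [-12.2  -6.7  14.9] Mxy [-1.44  1.7 ] pos [549.  -33.5 215. ]
```

tau7 shifted by -0.024, which may be the first contact. I'll take a smaller step.

Emit:
send_rows:
  rows:
    - [[0, 0, 0, 0, 0, 0.025], [0, 0, 0, 0, 0, 0.05]]

```text
clock: 11.1
eef_pos: [548.8, -33.5, 215.0]
tool_rot: [-3.136, 0.006, 1.346]
force: [-12.8, -7.6, 15.5]
width: 54.4
gripper_force: 62.4
```

```bash
python3 m.py
```

```text
Mz [0.305 0.171 0.126 0.155 0.123 0.155] tau7 [-0.083 -0.207 -0.246 -0.174 -0.154 -0.15 ]
t 11.35 yaw 1.3466 Mz 0.173 +- 0.062 tau7 -0.169 0.05 F [-12.1  -6.7  15.4] Mxy [-1.44  1.81] pos [548.8 -33.5 215. ]
```

This is contact: held torque rose by about 0.10 N m on both signals. A further 0.03 rad will make it firm, still well below damage.

Emit:
send_rows:
  rows:
    - [[0, 0, 0, 0, 0, 0.015], [0, 0, 0, 0, 0, 0.03], [0, 0, 0, 0, 0, 0.03]]

```text
clock: 11.7
eef_pos: [548.8, -33.5, 215.0]
tool_rot: [-3.136, 0.007, 1.317]
force: [-12.7, -6.5, 14.9]
width: 54.4
gripper_force: 62.3
```

```bash
python3 m.py
```

```text
Mz [0.223 0.206 0.192 0.209 0.165 0.192] tau7 [-0.259 -0.219 -0.209 -0.207 -0.208 -0.208]
t 11.95 yaw 1.3173 Mz 0.198 +- 0.018 tau7 -0.218 0.019 F [-12.   -7.2  15.3] Mxy [-1.46  1.87] pos [548.8 -33.5 215. ]
```

The touch is firm and held for over half a second, at about 0.16 N m of sustained excess torque. Now back by 1.06 rad.

Emit:
send_rows:
  rows:
    - [[0, 0, 0, 0, 0, -0.1], [0, 0, 0, 0, 0, -0.2], [0, 0, 0, 0, 0, -0.3], [0, 0, 0, 0, 0, -0.4], [0, 0, 0, 0, 0, -0.5], [0, 0, 0, 0, 0, -0.6], [0, 0, 0, 0, 0, -0.7], [0, 0, 0, 0, 0, -0.8], [0, 0, 0, 0, 0, -0.9], [0, 0, 0, 0, 0, -1.0]]

```text
clock: 13.0
eef_pos: [551.6, -32.6, 215.1]
tool_rot: [-3.138, 0.002, 2.321]
force: [-5.0, -4.8, 9.5]
width: 54.5
gripper_force: 61.7
```

Emit:
send_rows:
  rows:
    - [[0, 0, 0, 0, 0, -0.03], [0, 0, 0, 0, 0, -0.06], [0, 0, 0, 0, 0, -0.06], [0, 0, 0, 0, 0, -0.06]]

```text
clock: 13.4
eef_pos: [551.8, -32.4, 215.1]
tool_rot: [-3.138, 0.002, 2.377]
force: [-5.4, -5.6, 9.9]
width: 54.5
gripper_force: 61.7
```

```bash
python3 m.py; python3 ang.py; python3 - <<'E'
from h import *
d=ctrl.get_image("scene");v,u=195,254
cv2.imwrite("pics/g3.png",cv2.resize(d["pixels"][v-30:v+30,u-40:u+40,::-1],None,fx=9.9,fy=9.9,interpolation=cv2.INTER_CUBIC))
E
```

```text
Mz [0.014 0.034 0.005 0.048 0.009 0.006] tau7 [-0.02  -0.026 -0.025 -0.024 -0.024 -0.023]
t 13.65 yaw 2.3769 Mz 0.019 +- 0.016 tau7 -0.024 0.002 F [-4.6 -5.1  9.4] Mxy [-0.74  0.68] pos [551.8 -32.4 215.1]
-2.0 col 141 133 ring 90 | -1.95 col 142 134 ring 89 | -1.9 col 142 135 ring 88
-1.85 col 142 136 ring 88 | -1.8 col 143 138 ring 87 | -1.75 col 145 139 ring 85
-1.7 col 147 141 ring 83 | -1.65 col 148 144 ring 80 | -1.6 col 150 147 ring 78
-1.55 col 153 150 ring 75 | -1.5 col 161 153 ring 73 | -1.45 col 173 159 ring 72
-1.4 col 186 174 ring 72 | -1.35 col 205 190 ring 73 | -1.3 col 225 203 ring 73
-1.25 col 230 218 ring 74 | -1.2 col 229 220 ring 73 | -1.15 col 222 221 ring 73
-1.1 col 210 212 ring 71 | -1.05 col 197 202 ring 69 | -1.0 col 184 190 ring 70
-0.95 col 190 186 ring 70 | -0.9 col 206 199 ring 71 | -0.85 col 221 212 ring 71
-0.8 col 232 225 ring 72 | -0.75 col 229 224 ring 73 | -0.7 col 226 220 ring 73
-0.65 col 219 213 ring 72 | -0.6 col 221 215 ring 72 | -0.55 col 228 223 ring 73
-0.5 col 234 229 ring 73 | -0.45 col 238 231 ring 73 | -0.4 col 232 227 ring 74
-0.35 col 225 220 ring 76 | -0.3 col 218 212 ring 78 | -0.25 col 219 216 ring 79
-0.2 col 225 221 ring 80 | -0.15 col 229 225 ring 84 | -0.1 col 233 226 ring 88
-0.05 col 232 222 ring 95 | 0.0 col 227 219 ring 102 | 0.05 col 223 215 ring 107
0.1 col 221 214 ring 108 | 0.15 col 223 219 ring 106 | 0.2 col 228 223 ring 102
0.25 col 227 222 ring 97 | 0.3 col 219 213 ring 93 | 0.35 col 210 201 ring 87
0.4 col 201 188 ring 86 | 0.45 col 186 175 ring 84 | 0.5 col 171 161 ring 84
0.55 col 160 151 ring 85 | 0.6 col 150 141 ring 86 | 0.65 col 144 136 ring 90
0.7 col 139 133 ring 95 | 0.75 col 135 130 ring 99 | 0.8 col 133 130 ring 103
0.85 col 134 134 ring 108 | 0.9 col 135 138 ring 110 | 0.95 col 137 142 ring 112
```

View pics/g3.png

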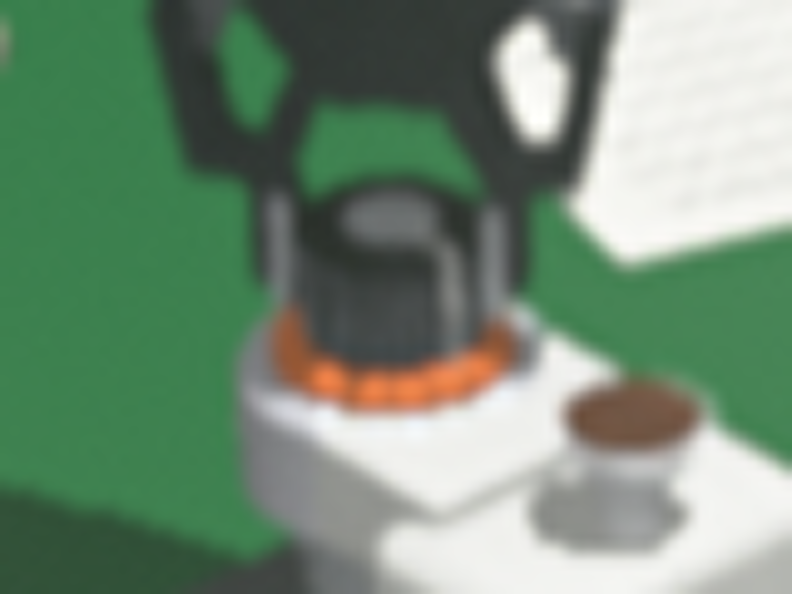

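The collar's long line is at -0.98 rad (crop ~(370,385)), with click lines at -0.65, -0.28 and 0.08. The white line at 0.08 (crop ~(453,340)) sits on the third click, so the ring is at about 1.06 rad. Releasing and lifting.

Emit:
send_rows:
  rows:
    - [[0, 0, 0, 0, 0, 0], [0, 0, 0, 0, 0, 0], [0, 0, 0, 0, 0, 0], [0, 0, 0, 0, 0, 0], [0, 0, 0, 0, 0, 0], [0, 0, 0, 0, 0, 0], [0, 0, 0, 0, 0, 0], [0, 0, 0, 0, 0, 0]]
  grip: 0

```text
clock: 14.6
eef_pos: [552.5, -30.1, 213.9]
tool_rot: [3.142, -0.0, 2.379]
force: [0.7, 0.2, 0.9]
width: 86.0
gripper_force: 0.0
```

Emit:
send_rows:
  rows:
    - [[0, 0, -1.5, 0, 0, 0], [0, 0, -3, 0, 0, 0], [0, 0, -5, 0, 0, 0], [0, 0, -7, 0, 0, 0], [0, 0, -9, 0, 0, 0], [0, 0, -9, 0, 0, 0], [0, 0, -9, 0, 0, 0]]

```text
clock: 15.3
eef_pos: [552.4, -30.2, 303.8]
tool_rot: [3.142, 0.0, 2.379]
force: [-0.7, -0.0, -0.1]
width: 85.2
gripper_force: 0.0
```

```bash
python3 m.py; python3 ang.py | tr '|' '\n' | awk '$1>=-1.15 && $1<=0.3{printf "%s:%s/%s ",$1,$3,$6}'
```

```text
Mz [ 0.021  0.004 -0.03   0.033 -0.004 -0.035] tau7 [ 0.009  0.001 -0.002 -0.002 -0.002 -0.001]
t 15.55 yaw 2.3788 Mz -0.002 +- 0.025 tau7 0.001 0.004 F [ 0.1  0.3 -0.3] Mxy [-0.02 -0.  ] pos [552.  -30.2 303. ]
-1.15:221/79 -1.1:210/77 -1.05:197/75 -1.0:184/74 -0.95:191/74 -0.9:207/74 -0.85:222/74 -0.8:233/75 -0.75:230/75 -0.7:226/76 -0.65:219/76 -0.6:221/77 -0.55:229/78 -0.5:234/78 -0.45:237/77 -0.4:231/78 -0.35:225/80 -0.3:218/82 -0.25:219/82 -0.2:224/80 -0.15:229/83 -0.1:233/87 -0.05:232/96 0.0:227/106 0.05:223/114 0.1:221/114 0.15:224/113 0.2:229/111 0.25:232/108 0.3:232/104
```

The ring and collar are unchanged after release, so I'm handing in.

```bash
python3 -c "
from cell import ctrl
print(ctrl.finish_job())"
```

```text
the job is handed in; nothing more can be done
None
```

The ring was turned clockwise to a firm burr touch (about 0.16 N m above the drag), backed off three clicks to about 1.06 rad by camera, and released; the job was handed in at about 16 s, and no verdict was returned.

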